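Swing out the prop leg of a print-in-place stand

ROBOT

A 6-joint arm with a two-finger parallel gripper is mounted at the origin on the work surface. World frame = base frame: x ahead of the robot, y to its left, z up, the work surface at z = 0. Lengths are in mm, angles in rad, forces in N, time in s.
With the tool pointing down it reaches from about 400 to 825 mm from the base axis. Payload 7 kg.
Tool frame: the origin (TCP) lies on the front face of the gripper's body, between the roots of the fingers; the fingertips stand 73 mm ahead of it and the grasp point (between the pads) lies 54 mm ahead of it; z points along the fingers, y is the line along which they close (so a half turn about z gives the same grasp; the last joint's range is limited). The gripper opens to 85 mm and grips with 20 to 120 N. Pads are 22 mm wide; open, the fingers measure 114 mm over their backs; the gripper's body (76 mm by 85 mm) begins 54 mm behind the grasp point. The pads swing forward as they close: fully open they stand 13 mm farther back than shut.
Start: joints at [-1.026, 0.359, 0.012, 0, -1.224, -0.288], TCP at [171.415, -652.849, 303.902] pointing down, gripper open.
Joint ranges: [-3.07, 3.07], [-1.43, 2.12], [-1.02, 1.25], [-3.03, 1.67], [-3.05, -0], [-3.03, 3.03]. Speed limits (rad/s): [2.39, 2.39, 3.01, 3.14, 3.14, 3.14].

INTERFACE

Orientations are given as a unit quaternion [w, x, y, z].
In Python, from station import r, viewer gives the robot as it stands.
- The arm moves only by the tool drive_tool, never from a script. Its argument "plan" is one flat list of numbers, 6 for each row, row after row: the shift along the tool's x, y, z in m, then the turn, a rotation vector about the tool's x, y, z in rad. A call has exactly 8 rows; each row shifts and turns the commanded pose from where the row before left it, along the tool's axes as they then stand; what a row does not reach is not made up. A row lasts 1/12 s, in which the tool goes at most 41.7 mm and 7.16 degrees, less where a joint would pass 70% of its speed; a pose out of reach is approached as far as the arm can. A call is refused whole if a number of a shift passes 0.0417 or a number of a turn 0.125, either way. A call with a gripper value outside its range is refused whole. "fingers" is the closure, from 0 (fully open) to 1 (shut), set as the call begins (left out, the last holds). The fingers move at their own pace and stop on an object; "force" is the grip in N (left out, the last holds). Time passes only in rows, so rows that do not move let the fingers close, or fill a call up. It gives the time, the measured TCP pose, the force, the opening and the grip force at its end, in the units of the state.
- r.read_state(): the state, without advancing time (a new reading comes with each control period).
- viewer.read_camera(name): name is "side" or "top"; returns the picture (384x512x3 uint8, blue, green, red); there is no depth.
- viewer.get_calibration(name): a dict with "mtx" (3x3 intrinsics, pixels), "extrinsics" (4x4, takes a point from camera to world coordinates). Camera axes: x right, y down, z forward; pixel columns grow to the right and rows downward; lengths in mm; the calibration is good to about 2 mm. A picture is of the moment at which its call begins. get_calibration takes no time and is no camera call.
- r.hand_in(): hands the job in; it is judged then, once.
The state is a dict: "t": time; "qpos": joint angles; "dq": joint speeds; "joint_torque": joint torques, N m; "tcp_pos": TCP position; "eef_rot": TCP orientation; "contact_force": force on the tool from outside, world axes, zero at the start; "moment": the same for the moment, N m; "finger_gap": finger opening in mm; "finger_force": force on a finger pad.
Only numpy, scipy, OpenCV 4.12 (cv2) and the standard library are available. Lean on these libraries where they do the work, as an engineer would, in place of code of your own. Each camera call takes 0.05 s, during which the arm holds its last target. There are 200 camera calls.

TASK

Two print-in-place phone stands are still stuck to their build plates, each with its prop leg half open. Push the orange leg up and over until it rests against its stop, leaning back a little past upright, then let go; leave the blue leg as it is.

Things in the scene. Friction and masses are not known exactly. Their poses are not given: they have to be found in the camera images.
- orange_stand: Black printed stand with orange corner discs and orange leg, on a fixed 150 x 150 x 4 mm dark steel plate with a pull tab at +x. Origin: centre of the plate's underside, at bench height; z up. Frame 122 (x) x 94 (y) mm over the discs, z to 17. Hinge axis along y at x = -35, z = 22 mm; black knuckles (y -32 to 32) reach z = 30, the sloping stop behind them (x -57 to -38) z = 36 mm.
- orange_leg (a joint): Leg angle, rad: 0 flat along the stand's +x, 1.57 upright, 1.95 at its stop, leaning to -x; starts 0.95 to 1.15. Ladder-like leg, 36 mm wide, centred on y = 0, 8 mm thick; round 10 mm crossbar at the free end, centred 80 mm from the hinge axis. Stiff hinge (0.05 N m): takes 1 to 2 N, stays where left. A level push to -x from beyond the free end swings it up and over.
- blue_stand: The other stand, alike in every size and with the same frame axes, with blue discs and a blue leg, on a build plate of its own beside the first. Does not move on the bench.
- blue_tip (a point): Centre of the crossbar at the free end of the blue leg, 80 mm from its hinge axis; the blue leg also starts half open and is to stay there.
Mind the look-alikes: they are no part of the job. Leave any purple look-alike of the orange_stand alone.

How it is judged (in metres and radians):
At the end, for the whole second after the job is handed in: The orange leg stands within 0.15 rad (about 9 degrees) of its stop at 1.95 rad, and the tip of the blue leg is within 15 mm of where it started (value of joint orange_leg above 1.8 rad and distance of blue_tip from where it was at the start of the episode below 0.015 m); the robot touches nothing.
It fails at once if the blue leg is swung (its tip moves more than 20 mm) (distance of blue_tip from where it was at the start of the episode above 0.02 m).
It also fails if it takes over 35 s, if anything falls off the work surface, if the arm or the gripper's body presses on something with over 40 N, if the wrist force passes 120 N, or if a joint passes its speed limit or range.

## Working session

There is one attempt and no reset: what is moved stays moved. The work goes in short steps, Python scripts to look and compute and a tool call to move; the robot and the scene stay as the last step left them, time stands still between calls to the robot, and variables do not carry over. Pictures are saved under pics/ and viewed, at most 10 in all, crops included, and the job is handed in when it is done.

Besides the shell and the picture viewer there is one more tool, called after ">>>" as a command line: name --argument value ..., lists and objects as JSON in quotes. drive_tool: Moves the arm, as the interface text tells. Its arguments: {"type":"object","properties":{"plan":{"type":"array","items":{"type":"number"}},"fingers":{"type":"number"},"force":{"type":"number"}},"required":["plan"]}

```bash
mkdir -p pics; python3 - <<'E'
from station import r, viewer
import cv2,numpy as np
for n in("top","side"):
    cv2.imwrite(f"pics/{n}0.png",viewer.read_camera(n))
    c=viewer.get_calibration(n);print(n,np.round(c["mtx"],1).tolist(),np.round(c["extrinsics"],3).tolist())
s=r.read_state();print(s["t"],s["tcp_pos"],s["eef_rot"],s["finger_gap"])
E
```

```text
top [[360.2, 0.0, 250.0], [0.0, 360.2, 194.6], [0.0, 0.0, 1.0]] [[-0.004, -0.992, 0.126, 401.742], [-1.0, 0.004, -0.005, -13.973], [0.004, -0.126, -0.992, 709.137], [0.0, 0.0, 0.0, 1.0]]
side [[450.3, 0.0, 259.5], [0.0, 450.3, 189.2], [0.0, 0.0, 1.0]] [[-0.979, -0.101, 0.18, 357.112], [-0.206, 0.513, -0.833, 608.334], [-0.008, -0.853, -0.522, 451.166], [0.0, 0.0, 0.0, 1.0]]
0.1 [ 171.33248355 -652.56529897  303.04063428] [-1.88067808e-04 -1.28000782e-01  9.91773771e-01  7.43141989e-04] 85.23319754215399
```

View pics/top0.png

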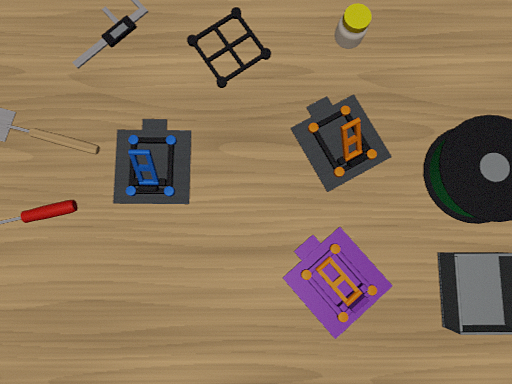

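View pics/side0.png

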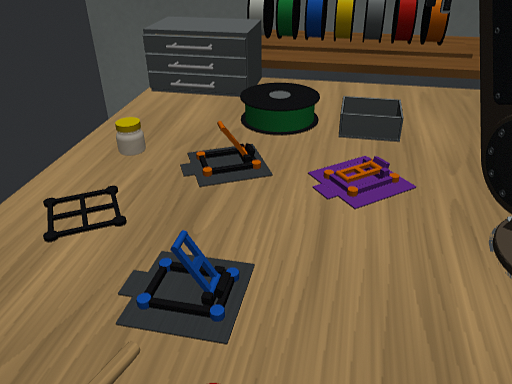

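The top view shows the orange stand on its dark plate around (341,143), with discs at (345,110), (314,127), (372,154) and (340,171). Its tab is at upper left (319,107), and the leg's free end is near (355,122). The blue stand is at (152,165). The purple look-alike is at (338,283).

```bash
cat > h.py <<'E'
import cv2,numpy as np
from station import r, viewer
def ray(n,p):
    c=viewer.get_calibration(n);E=np.array(c["extrinsics"]);d=E[:3,:3]@np.linalg.inv(c["mtx"])@[p[0],p[1],1]
    return E[:3,3],d/np.linalg.norm(d)
def plane(n,p,z):
    o,d=ray(n,p);return o+d*(z-o[2])/d[2]
def proj(n,X):
    c=viewer.get_calibration(n);E=np.array(c["extrinsics"]);q=np.array(c["mtx"])@(E[:3,:3].T@(np.array(X)-E[:3,3]));return q[:2]/q[2]
def blobs(im,x0,x1,y0,y1,lo=(5,130,90),hi=(22,255,255)):
    m=cv2.inRange(cv2.cvtColor(im,cv2.COLOR_BGR2HSV),lo,hi);k=np.zeros_like(m);k[y0:y1,x0:x1]=m[y0:y1,x0:x1]
    n,l,s,c=cv2.connectedComponentsWithStats(k);return [(s[i,4],c[i],l==i) for i in range(1,n) if s[i,4]>15]
E
python3 - <<'E'
from h import *
im=cv2.imread("pics/top0.png");D=[]
for a,c,m in blobs(im,285,395,90,195,(5,190,120)):
    print("top",a,c.round(1),plane("top",c,15).round(1))
    if a>180: 
        ys,xs=np.nonzero(m);print("leg",cv2.boxPoints(cv2.minAreaRect(np.c_[xs,ys].astype(np.float32))).round(1).tolist())
im2=cv2.imread("pics/side0.png")
for a,c,m in blobs(im2,180,280,110,190,(5,190,120)):
    print("side",a,c.round(1),plane("side",c,15).round(1))
cv2.imwrite("pics/c.png",np.hstack([cv2.resize(im[90:195,285:395],(440,420)),cv2.resize(im2[110:190,178:278],(350,280),interpolation=2)[:280].repeat(1,0) if 0 else cv2.copyMakeBorder(cv2.resize(im2[110:190,190:278],(352,320)),0,100,0,0,0)]))
E
```

```text
top 69 [344.9 109.8] [ 660.7 -208.2   15. ]
top 469 [351.7 138.6] [ 601.2 -219.6   15. ]
leg [[340.1000061035156, 120.0], [358.79998779296875, 117.5999984741211], [363.8999938964844, 157.89999389648438], [345.20001220703125, 160.1999969482422]]
top 70 [313.1 126.9] [ 625.5 -143.5   15. ]
top 75 [371.3 153.5] [ 571. -257.   15.]
top 77 [338.9 171.2] [ 535.7 -191.7   15. ]
side 30 [220.8 124.3] [ 661.6 -364.7   15. ]
side 28 [200.3 152.9] [ 662.1 -208.3   15. ]
side 34 [255.9 161.8] [ 536.7 -191.8   15. ]
side 37 [207. 169.] [ 626.4 -143.    15. ]
```

View pics/c.png

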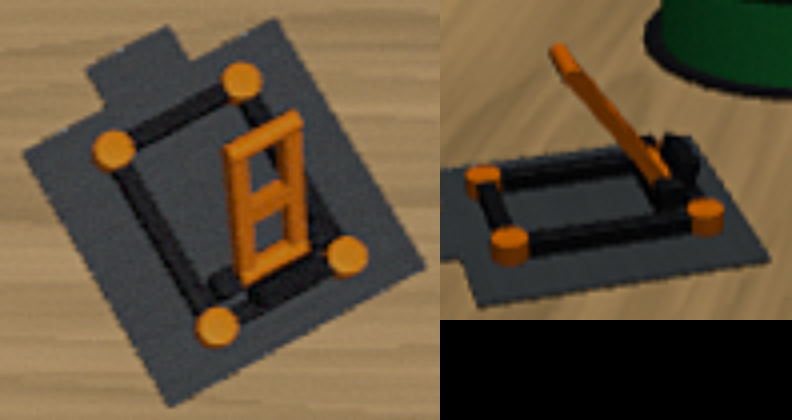

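The stand centre is at (598,-200) with yaw 28.4°, and the leg is at about 1.05 rad. I'll shut the fingers, align the tool x axis with the stand's -x, and move over to the +x side of the stand.

>>> drive_tool --plan '[0,0,0,0,0,-0.12,0,0,0,0,0,-0.12,-0.036,0.011,0,0,0,0,-0.036,0.011,0,0,0,0,-0.036,0.011,0,0,0,0,-0.036,0.011,0,0,0,0,-0.036,0.011,0,0,0,0,-0.036,0.011,0,0,0,0]' --fingers 1 --force 40

```text
t: 0.77
tcp_pos: [330.6, -490.3, 303.6]
eef_rot: [-0.0, -0.246, 0.969, 0.0]
contact_force: [-0.1, -1.0, 0.3]
finger_gap: -0.0
finger_force: 0.0
```

>>> drive_tool --plan '[-0.036,0.011,0,0,0,0,-0.036,0.011,0,0,0,0,-0.036,0.011,0,0,0,0,-0.036,0.011,0,0,0,0,-0.036,0.011,0,0,0,0,-0.036,0.011,0,0,0,0,-0.036,0.011,0,0,0,0,-0.036,0.011,0,0,0,0]'

```text
t: 1.43
tcp_pos: [542.0, -275.6, 303.7]
eef_rot: [-0.0, -0.246, 0.969, 0.0]
contact_force: [-0.2, -0.3, -0.1]
finger_gap: 0.1
finger_force: 0.0
```

>>> drive_tool --plan '[-0.036,0.011,0,0,0,0,-0.036,0.011,0,0,0,0,-0.036,0.011,0,0,0,0,-0.036,0.011,0,0,0,0,0,0,0,0,0,0,0,0,0,0,0,0,0,0,0,0,0,0,0,0,0,0,0,0]'

```text
t: 2.1
tcp_pos: [646.1, -170.5, 303.7]
eef_rot: [-0.0, -0.246, 0.969, 0.0]
contact_force: [-0.0, 0.1, -0.2]
finger_gap: 0.1
finger_force: 0.0
```

```bash
cat >> h.py <<'E'
from scipy.spatial.transform import Rotation as Ro
C=np.array([598.2,-200.1]);U=np.array([.880,.475]);V=np.array([-.475,.880])
def tcp():
    s=r.read_state();p=np.array(s["tcp_pos"]);R=Ro.from_quat(np.roll(s["eef_rot"],-1)).as_matrix()
    print("t",s["t"],"tcp",p.round(1),"stand xy",((p[:2]-C)@U).round(1),((p[:2]-C)@V).round(1),"toolx.U",(R[:2,0]@U).round(4),(R[:2,0]@V).round(4),"z",R[:,2].round(3),"gap",round(s["finger_gap"],1),"F",np.round(s["contact_force"],1))
    return p
def tips(p,im): # marks predicted TCP+73 and +86
    for d,c in((73,(0,255,0)),(86,(0,0,255))):
        u=proj("side",p-[0,0,d]);cv2.drawMarker(im,tuple(int(v) for v in u.round()),c,0,5,1)
E
python3 - <<'E'
from h import *
p=tcp();im=viewer.read_camera("side");tips(p,im);cv2.imwrite("pics/s1.png",cv2.resize(im[20:200,120:320],(800,600) if 0 else (660,594)))
E
```

```text
t 2.1 tcp [ 646.1 -170.5  303.7] stand xy 56.2 3.3 toolx.U -1.0 -0.0013 z [-0.001  0.    -1.   ] gap 0.1 F [-0.   0.1 -0.2]
```

View pics/s1.png

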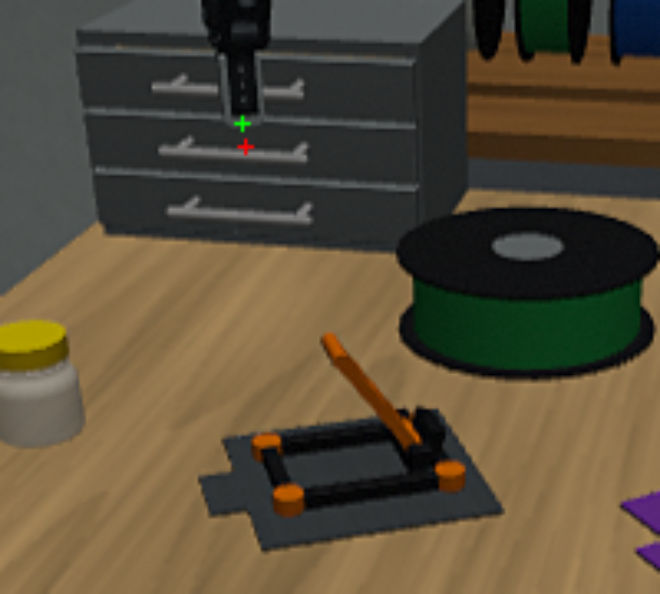

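Green mark matches the shut fingertips, so they are 73 mm ahead of the TCP. The leg is clear of them, so I'll descend.

>>> drive_tool --plan '[0,-0.003,0.02,0,0,0,0,0,0.025,0,0,0,0,0,0.025,0,0,0,0,0,0.025,0,0,0,0,0,0.025,0,0,0,0,0,0.02,0,0,0,0,0,0.01,0,0,0,0,0,0,0,0,0]'

```text
t: 2.82
tcp_pos: [646.5, -173.3, 151.6]
eef_rot: [-0.002, -0.245, 0.969, 0.001]
contact_force: [-0.7, -0.4, -0.1]
finger_gap: -0.1
finger_force: 0.0
```

>>> drive_tool --plan '[0.006,0,0,0,0,0,0.006,0,0,0,0,0,0.006,0,0,0,0,0,0.006,0,0,0,0,0,0.006,0,0,0,0,0,0.006,0,0,0,0,0,0.006,0,0,0,0,0,0,0,0,0,0,0]'

```text
t: 3.48
tcp_pos: [610.3, -193.1, 154.4]
eef_rot: [0.0, -0.246, 0.969, 0.0]
contact_force: [-1.1, 0.3, -0.7]
finger_gap: -0.2
finger_force: 0.0
```

```bash
python3 - <<'E'
from h import *
p=tcp();im=viewer.read_camera("side");cv2.imwrite("pics/s2.png",cv2.resize(im[70:200,170:300],(590,590)))
E
```

```text
t 3.4833 tcp [ 610.3 -193.1  154.4] stand xy 14.0 0.4 toolx.U -1.0 -0.0013 z [ 0.  0. -1.] gap -0.2 F [-1.1  0.3 -0.7]
```

View pics/s2.png

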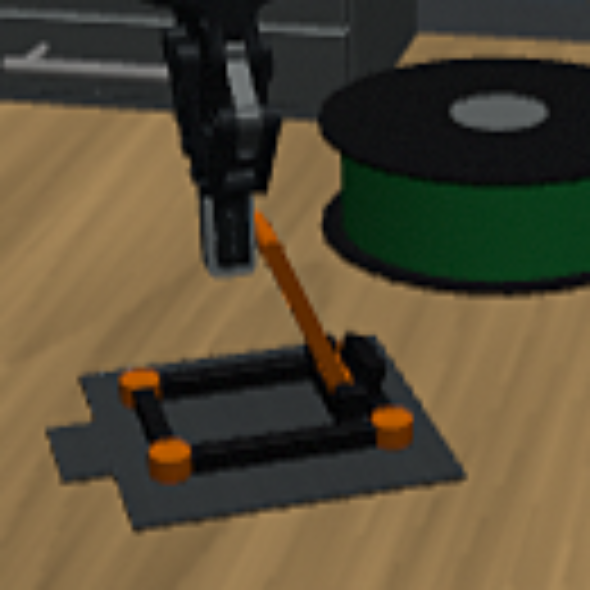

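The fingertips are against the crossbar and the leg is starting to swing up. I'll keep pushing and rise slightly.

>>> drive_tool --plan '[0.006,0,-0.001,0,0,0,0.006,0,-0.001,0,0,0,0.006,0,-0.001,0,0,0,0.006,0,-0.001,0,0,0,0.006,0,-0.001,0,0,0,0.006,0,-0.001,0,0,0,0.006,0,-0.001,0,0,0,0.006,0,0,0,0,0]'

```text
t: 4.2
tcp_pos: [568.4, -215.8, 161.0]
eef_rot: [0.0, -0.246, 0.969, 0.0]
contact_force: [0.8, 0.4, -0.6]
finger_gap: -0.1
finger_force: 0.4
```

>>> drive_tool --plan '[0.002,0,0,0,0,0,0.002,0,0,0,0,0,0.002,0,0,0,0,0,0.002,0,0,0,0,0,0.002,0,0,0,0,0,0,0,0,0,0,0,0,0,0,0,0,0,0,0,0,0,0,0]'

```text
t: 4.87
tcp_pos: [560.2, -220.3, 160.9]
eef_rot: [-0.0, -0.246, 0.969, 0.0]
contact_force: [-0.4, 0.2, 0.1]
finger_gap: 0.1
finger_force: 0.0
```

```bash
python3 - <<'E'
from h import *
p=tcp();im=viewer.read_camera("side");cv2.imwrite("pics/s3.png",cv2.resize(im[70:200,170:300],(590,590)))
E
```

```text
t 4.8667 tcp [ 560.2 -220.3  160.9] stand xy -43.0 0.3 toolx.U -1.0 -0.0019 z [-0. -0. -1.] gap 0.1 F [-0.4  0.2  0.1]
```

View pics/s3.png

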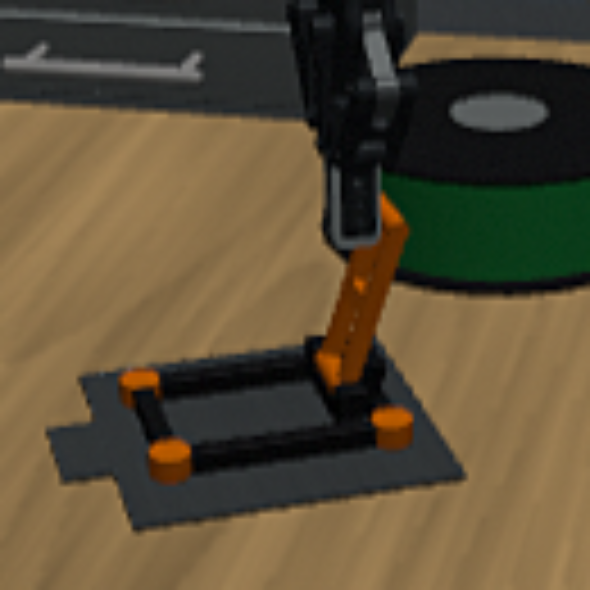

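The leg is past upright, at about 1.87 rad, and there is no stop force yet. I'll push on in 1 mm steps until the force rises.

>>> drive_tool --plan '[0.001,0,0,0,0,0,0.001,0,0,0,0,0,0.001,0,0,0,0,0,0.001,0,0,0,0,0,0,0,0,0,0,0,0,0,0,0,0,0,0,0,0,0,0,0,0,0,0,0,0,0]'

```text
t: 5.58
tcp_pos: [556.8, -222.1, 160.9]
eef_rot: [0.0, -0.246, 0.969, -0.0]
contact_force: [1.4, 0.8, -0.2]
finger_gap: 0.2
finger_force: 0.8
```

>>> drive_tool --plan '[0.001,0,0,0,0,0,0.001,0,0,0,0,0,0,0,0,0,0,0,0,0,0,0,0,0,0,0,0,0,0,0,0,0,0,0,0,0,0,0,0,0,0,0,0,0,0,0,0,0]'

```text
t: 6.25
tcp_pos: [556.3, -222.4, 160.9]
eef_rot: [0.001, -0.246, 0.969, -0.0]
contact_force: [7.0, 4.9, -4.2]
finger_gap: -0.3
finger_force: 3.5
```

The force rose to 8.5 N along +U, so the leg is at its stop. I'll back off and rise.

>>> drive_tool --plan '[-0.005,0,0,0,0,0,-0.015,0,0,0,0,0,-0.02,0,0,0,0,0,-0.02,0,0,0,0,0,-0.01,0,-0.01,0,0,0,0,0,-0.03,0,0,0,0,0,-0.03,0,0,0,0,0,-0.02,0,0,0]'

```text
t: 6.92
tcp_pos: [617.7, -189.5, 253.5]
eef_rot: [0.0, -0.246, 0.969, -0.001]
contact_force: [1.4, -0.2, -0.4]
finger_gap: -0.2
finger_force: 0.0
```

>>> drive_tool --plan '[-0.02,0,-0.02,0,0,0,-0.02,0,-0.02,0,0,0,-0.01,0,-0.01,0,0,0,0,0,0,0,0,0,0,0,0,0,0,0,0,0,0,0,0,0,0,0,0,0,0,0,0,0,0,0,0,0]'

```text
t: 7.58
tcp_pos: [659.7, -166.2, 300.0]
eef_rot: [-0.001, -0.246, 0.969, 0.0]
contact_force: [0.7, -0.3, 0.3]
finger_gap: -0.2
finger_force: 0.0
```

```bash
python3 - <<'E'
from h import *
p=tcp();im=viewer.read_camera("side");cv2.imwrite("pics/s4.png",cv2.resize(im[70:350,110:310],(420,588)))
def leg(a):
    return np.round([proj("side",np.r_[C+(-35+80*np.cos(a))*U+s*V,22+80*np.sin(a)]) for s in(-18,18)],1).tolist()
for a in(1.75,1.85,1.95):print(a,leg(a))
for ar,c,m in blobs(im,225,270,90,158,(5,190,60)):
    ys,xs=np.nonzero(m);print(ar,c.round(1),"top rows",[(int(y),int(xs[ys==y].min()),int(xs[ys==y].max())) for y in sorted(set(ys))[:14]])
E
```

```text
t 7.5833 tcp [ 659.7 -166.2  300. ] stand xy 70.2 0.6 toolx.U -1.0 -0.0013 z [-0.002  0.    -1.   ] gap -0.2 F [ 0.7 -0.3  0.3]
1.75 [[247.6, 113.1], [252.4, 119.6]]
1.85 [[251.3, 113.5], [256.1, 120.0]]
1.95 [[254.8, 114.3], [259.8, 120.8]]
415 [250.4 134. ] top rows [(112, 254, 255), (113, 253, 256), (114, 253, 257), (115, 253, 257), (116, 252, 258), (117, 252, 259), (118, 252, 260), (119, 251, 260), (120, 251, 261), (121, 250, 261), (122, 250, 261), (123, 250, 260), (124, 249, 260), (125, 249, 259)]
```

View pics/s4.png

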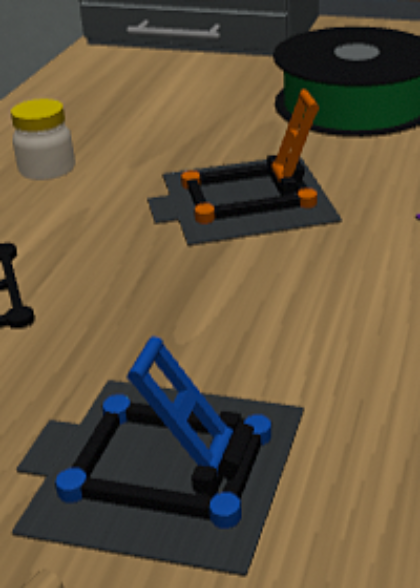

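The orange leg leans back at its stop. Its crossbar ends, near (255,114) and (259,121), match the prediction for about 1.95 rad. The blue leg hasn't moved, and the gripper is clear.

```bash
python3 -c "
from station import r
print(r.hand_in())"
```

```text
the job is handed in; nothing more can be done
None
```

The orange leg now rests against its stop at about 1.95 rad (measured from the side camera), the blue leg was not touched, the gripper is clear, and I handed the job in at about 7.6 s; no verdict came back.

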